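# Latch the pressing mould shut

## Task

The two halves of the steel pressing mould on the counter are standing a finger's width or less apart. Hook the wire loop of the draw latch behind the brass keeper and draw it back just snug under its lip (by feel, pulling the keeper with no more than 15 N), let go of it, then push the red lever down over centre until it lies fully home and the latch is holding the halves together. Never push the lever handle with more than 40 N, and leave the other things on the counter where they stand.

Things in the scene. Friction and masses are not known exactly. Their poses are not given: they have to be found in the camera images.
- mould: Steel two-part pressing mould, 75 mm high, fixed to the counter on a dark cradle (100 x 262 mm, 13 mm high). Origin on the counter; z up, +y is from the fixed half (x -42..42, y -100..0 mm) towards the sliding half (84 mm wide). A red seal lies between. The draw latch is on the flat top (z = 75 mm), centred on x = 0: lever on the fixed half, brass keeper on the sliding half.
- rail: The two fixed aluminium rails on the cradle with the sliding half and its keeper riding on them (this is the rails' frame, the same as the mould's). The half stands off by g = 6 to 20 mm, different each time and NOT measured: it spans mould y 4+g..110+g mm. It sits stiffly (25 N friction); below g = 5 mm the seal pushes back 14 N per mm. Latched, g is about 1.5 mm.
- seat_nominal (a point): Fixed point on the mould: where the centre of the loop's bar would sit if g were 0: mould (0, 35, 89) mm. The true seat is g = 6 to 20 mm farther to +y, at the same height, 14 mm above the top face.
- lip_nominal (a point): Lower edge of the tip of the keeper's lip if g were 0 (true one g to +y): 1 mm to +y of the seat, 5 mm above it. Brass keeper, 16 mm wide in x: an upright post 17 mm thick, its +y face 2.5 mm to -y of the seat, and a 4 mm lip sloping up to +y at 25 deg, highest 9 mm above the seat. The bar must go down 5 mm or more to +y of the seat, then back in -y until it bears on the post.
- pivot (a point): The lever's pivot axis (along mould x), mould (0, -35, 94) mm.
- lever (a joint): Lever angle (rad): 0 = closed, handle flat, pointing to mould -y; 1.57 = upright; up to 2.7 = leaning over towards the keeper. Starts 1.9 to 2.3; stays where it is left (friction 0.08 N m). The loop hangs on a hinge which, at lever 0, is at -20 mm y, -5 mm z from the pivot and turns with the lever; raising it gives the loop slack to +y. With the loop hooked snug it stands at 1.0 to 1.9.
- handle_tip (a point): Middle of the round end (8 mm thick) of the red lever handle, 61 mm from the pivot. The handle is 24 mm wide (x), a 4 mm thick plate from 11 to 61 mm from the pivot, its mid plane 1 mm above the pivot when closed.
- handle: The red handle of the lever (origin at the pivot). With the loop hooked, closing it draws the sliding half in: up to about 10 N near the handle tip, hardest around 0.4 to 1.0 rad; past dead centre at about 0.3 rad it snaps to 0 and stays against its stop.
- loop: The wire loop of the latch; origin on its hinge on the lever, x along the hinge, y from hinge to bar. Starts swung up, 0.25 to 1.05 rad above mould +y, and stays where it is left (friction 0.05 N m): swinging the lever carries the loop with it, so a loop that is not snug under the keeper's lip rides up and comes off. Pulling the tab to -y makes the lever follow.
- loop_bar (a point): Centre of the loop's cross bar: round steel, 5 mm thick, along mould x, 35 mm long, 91.5 mm from the loop's hinge. The loop's 5 mm side wires lie at x = -17.5 and 17.5 mm.
- loop_tab (a point): Centre of the loop's red grip roll: 10 mm thick, 14 mm long along mould x, on a bent-up 12 mm wide tab; 18 mm beyond the bar and 16 mm above the loop's plane. Pinch it over its two ends (fingers closing along mould x) and the loop can turn in the fingers.
- canister: White enamel canister with a dark blue twist cap, 90 mm across, 139 mm high, loose; origin under its centre. To be left alone.
- teapot: White ceramic teapot with a blue lid, 112 mm belly, spout to its +y, handle to -y, 115 mm high, loose, fragile; origin under its centre. To be left alone.
- vase: Small green glass vase, 64 mm across, 118 mm high, loose; origin under its centre. To be left alone.
- sandwich_box: Pale plastic sandwich box with green lid and white snap clips, 152 x 106 mm, 57 mm high, loose; origin under its centre. To be left alone.

How it is judged:
By the outcome, as a careful person would: the job done as asked, in the order asked, and still so for the second after the job is handed in, with the robot touching nothing.
It also fails if it takes over 72 s, if anything falls off the work surface, if the arm or the gripper's body presses on something with over 40 N, if the wrist force passes 120 N, or if a joint passes its speed limit or range.

## Robot

A 6-joint arm with a two-finger parallel gripper is mounted at the origin on the work surface. World frame = base frame: x ahead of the robot, y to its left, z up, the work surface at z = 0. Lengths are in m, angles in degrees, forces in N, time in s.
With the tool pointing down it reaches from about 0.3 to 0.85 m from the base axis. Payload 5.4 kg.
Tool frame: the origin (TCP) lies at the very end of the fingers, on their centre line; the grasp point (between the pads) lies 19 mm behind it; z points along the fingers, y is the line along which they close (so a half turn about z gives the same grasp; the last joint's range is limited). The gripper opens to 85 mm and grips with 20 to 120 N. Pads are 22 mm wide; open, the fingers measure 114 mm over their backs; the gripper's body (76 mm by 85 mm) begins 54 mm behind the grasp point. The pads swing forward as they close: fully open they stand 13 mm farther back than shut.
Start: joints at [55.227, 9.076, 91.501, -0, 79.423, -12.038], TCP at [0.222, 0.53, 0.231] pointing down, gripper open.
Joint ranges: [-166.64, 166.64], [-54.1, 131.32], [10.49, 154.53], [-73.88, 253.88], [9.74, 151.15], [-171.62, 171.62]. Speed limits (degrees/s): [147.25, 147.25, 180, 180, 180, 180].

## Interface

Orientations are given as [roll, pitch, yaw] about the fixed x, y, z axes, in that order (R = Rz(yaw) Ry(pitch) Rx(roll)).
In Python, from station import r, cams gives the robot as it stands.
- The arm moves only by the tool drive_tool, never from a script. Its argument "commands" is a list of rows, each a list of 7 numbers: the shift along the tool's x, y, z in cm, then the turn, a rotation vector about the tool's x, y, z in rad, then the opening, from -1 (shut) to 1 (fully open). In form: [[tx, ty, tz, rx, ry, rz, grip], ...]. A call has 1 to 10 rows; each row is the pose to reach, as a shift and turn from the pose commanded when the call began, along the tool's axes at that moment; what a row does not reach only later rows make up. A row lasts 1/8 s, in which the tool goes at most 62.5 mm and 10.7 degrees, less where a joint would pass 70% of its speed; a pose out of reach is approached as far as the arm can. A call with a gripper value outside its range is refused whole. The fingers move at their own pace and stop on an object; "newtons" is the grip in N (left out, the last holds). Time passes only in rows, so rows that repeat a pose let the fingers close. It gives the time, the measured TCP pose, the force, the opening and the grip force at its end, in the units of the state.
- r.observe(): the state, without advancing time (a new reading comes with each control period).
- cams.grab_frame(name): name is "scene" or "top"; returns a dict with "frame" (480x640x3 uint8, blue, green, red), "fx", "fy", "cx", "cy" (pixels), "eye" and "rotation" of the camera in the world. Camera axes: x right, y down, z forward; pixel columns grow to the right and rows downward; lengths in m; the calibration is good to about 2 mm. A picture is of the moment at which its call begins. There is no depth.
- r.hand_in(): hands the job in; it is judged then, once.
The state is a dict: "clock": time; "joints": joint angles; "joint_vel": joint speeds; "joint_torque": joint torques, N m; "eef_pos": TCP position; "tool_rot": TCP orientation; "force": force on the tool from outside, world axes, zero at the start; "torque": the same for the moment, N m; "grip_width": opening from 0.0 (shut) to 1.0 (fully open); "grip_force": force on a finger pad.
Only numpy, scipy, OpenCV 4.12 (cv2) and the standard library are available. Lean on these libraries where they do the work, as an engineer would, in place of code of your own. Each camera call takes 0.05 s, during which the arm holds its last target. There are 200 camera calls.

## Working session

There is one attempt and no reset: what is moved stays moved. The work goes in short steps, Python scripts to look and compute and a tool call to move; the robot and the scene stay as the last step left them, time stands still between calls to the robot, and variables do not carry over. Pictures are saved under pics/ and viewed, at most 10 in all, crops included, and the job is handed in when it is done.

Besides the shell and the picture viewer there is one more tool, called after "Request:" as name([rows], argument=value, ...), one row to a line, values as JSON. drive_tool: Moves the arm, as the interface text tells. Its arguments: {"type":"object","properties":{"commands":{"type":"array"},"newtons":{"type":"number"}},"required":["commands"]}

```bash
ls; mkdir -p pics
python3 - <<'E'
from station import r,cams
import cv2,numpy as np
print(r.observe())
for n in ("scene","top"):
    f=cams.grab_frame(n); cv2.imwrite(f"pics/{n}0.png",f["frame"]); print(n,{k:np.round(v,4).tolist() for k,v in f.items() if k!="frame"})
E
```

```text
pics
{'clock': 0.0, 'joints': array([ 5.52276613e+01,  9.11370861e+00,  9.15734690e+01,  1.11840950e-03,
        7.94220869e+01, -1.20390959e+01]), 'joint_vel': array([-0.0674913 , -0.01483172,  0.12602897, -0.10093794,  0.03407577,
        0.00389849]), 'joint_torque': array([-3.26844593e-04, -3.95992899e+01, -3.31433415e+01, -1.96184569e-04,
        8.23833514e-03, -4.28548333e-06]), 'eef_pos': array([0.2218773 , 0.52981291, 0.23029519]), 'tool_rot': array([-1.79893368e+02, -2.38651045e-02,  1.57266529e+02]), 'force': array([-0.44088747, -0.23166536, -0.16437267]), 'torque': array([-0.00189156,  0.02016418,  0.02279551]), 'grip_force': 0.0, 'grip_width': 1.0008296576709668}
scene {'fx': 453.655, 'fy': 453.655, 'cx': 318.2278, 'cy': 235.0078, 'eye': [0.9792, -0.2757, 0.6375], 'rotation': [-140.7273, -0.3163, 55.6831]}
top {'fx': 476.3486, 'fy': 476.3486, 'cx': 309.8508, 'cy': 234.7256, 'eye': [0.5231, -0.0331, 0.7841], 'rotation': [-173.9753, -0.3375, -90.0054]}
```

View pics/scene0.png

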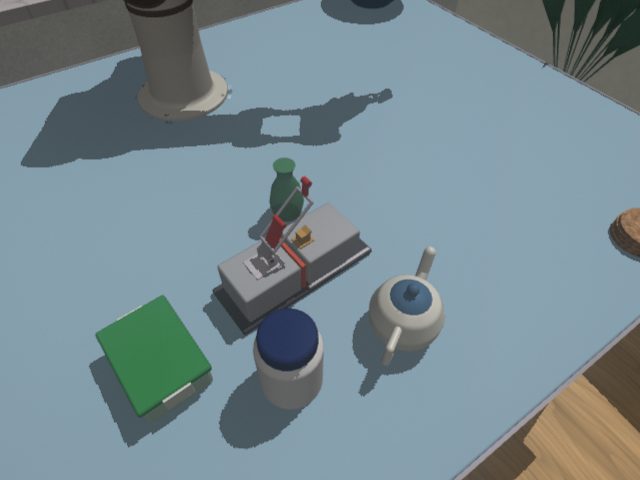

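View pics/top0.png

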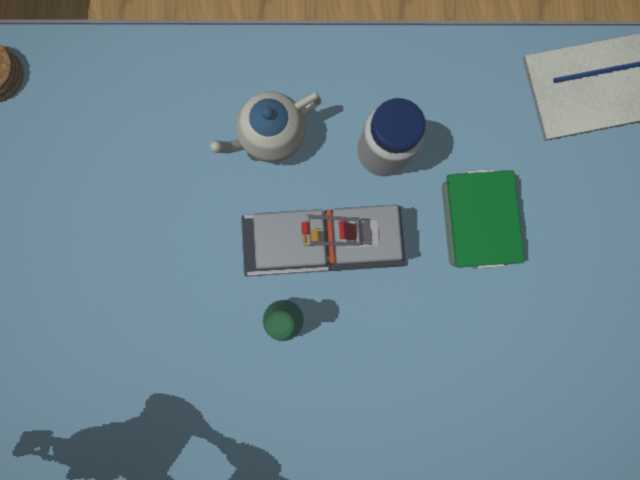

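Run:
```python
import cv2
t=cv2.imread("pics/top0.png")[200:284,238:412]; s=cv2.imread("pics/scene0.png")[165:330,205:380]
cv2.imwrite("pics/t1.png",cv2.resize(t,None,fx=4.5,fy=4.5,interpolation=cv2.INTER_CUBIC))
cv2.imwrite("pics/s1.png",cv2.resize(s,None,fx=3.6,fy=3.6,interpolation=cv2.INTER_CUBIC))
```

```text
(no output)
```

View pics/t1.png

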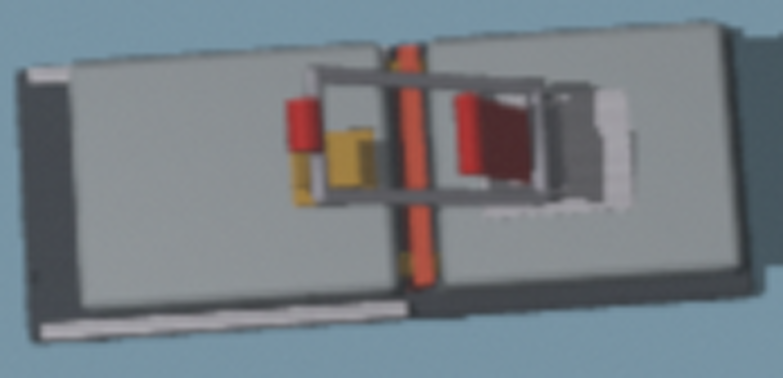

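View pics/s1.png

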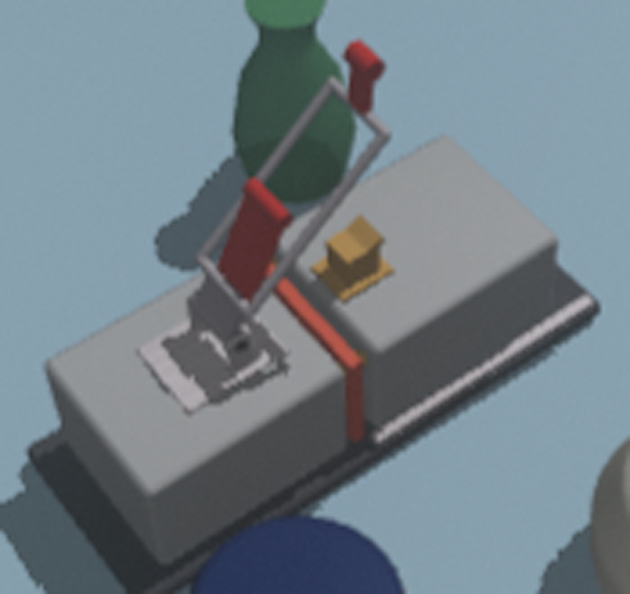

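```bash
cat > h.py <<'E'
import numpy as np,cv2
from scipy.spatial.transform import Rotation as R
C={"scene":((453.655,318.2278,235.0078),[.9792,-.2757,.6375],[-140.7273,-.3163,55.6831]),
   "top":((476.3486,309.8508,234.7256),[.5231,-.0331,.7841],[-173.9753,-.3375,-90.0054])}
def ray(c,p):
    (f,cx,cy),e,a=C[c]; d=R.from_euler("xyz",a,degrees=True).apply([(p[0]-cx)/f,(p[1]-cy)/f,1]); return np.array(e),d
def onz(c,p,z):
    e,d=ray(c,p); return e+d*(z-e[2])/d[2]
def tri(pt,ps):
    e1,d1=ray("top",pt); e2,d2=ray("scene",ps)
    t=np.linalg.lstsq(np.c_[d1,-d2],e2-e1,rcond=None)[0]; a=e1+d1*t[0]; b=e2+d2*t[1]; return (a+b)/2,np.linalg.norm(a-b)
E
cat > m.py <<'E'
from h import *
T=lambda x,y:(238+x/4.5-.4,200+y/4.5-.4); S=lambda x,y:(205+x/3.6-.4,165+y/3.6-.4)
M=np.array([[42,-100],[-42,-100],[-42,0],[42,0.]])/1e3
W=np.array([onz("top",T(*p),.075)[:2] for p in [(720,25),(742,268),(437,285),(427,42)]])
mc,wc=M.mean(0),W.mean(0); U,_,V=np.linalg.svd((M-mc).T@(W-wc)); A=(U@V).T; o=wc-A@mc
yaw=np.degrees(np.arctan2(A[1,0],A[0,0])); print("origin",o,"yaw",yaw,"resid mm",np.round((W-(M@A.T+o))*1e3,1).tolist())
inv=lambda w:np.r_[(w[:2]-o)@A,w[2]]*1e3
print("sc fixed cnr",[np.round(inv(onz("scene",S(*p),.075)),1).tolist() for p in [(50,362),(152,492)]])
print("sliding cnr top",[np.round(inv(onz("top",T(*p),.075)),1).tolist() for p in [(72,65),(385,45),(398,292),(85,308)]])
print("sliding cnr sc",[np.round(inv(onz("scene",S(*p),.075)),1).tolist() for p in [(445,137),(555,240),(378,348)]])
for n,a,b in [("tab",(303,125),(363,57)),("tab +x?",(305,97),(352,45)),("bar+x",(316,68),(333,82)),("bar-x",(318,200),(386,134)),
   ("leverTip",(468,135),(268,202)),("hinge+x",(540,85),(203,260)),("hinge-x",(545,203),(250,316))]:
    p,e=tri(T(*a),S(*b)); print(n,np.round(p,4),"mould",np.round(inv(p),1),"err",round(e*1e3,1))
E
python3 m.py
```

```text
origin [ 0.5964747  -0.07274608] yaw 3.1883955358629406 resid mm [[-1.1, 0.6], [1.3, -0.4], [1.2, 0.8], [-1.4, -1.0]]
sc fixed cnr [[-36.9, -97.8, 75.0], [43.1, -97.2, 75.0]]
sliding cnr top [[39.3, 118.0, 75.0], [40.3, 13.2, 75.0], [-42.3, 13.8, 75.0], [-41.9, 117.2, 75.0]]
sliding cnr sc [[-38.3, 115.4, 75.0], [41.3, 115.4, 75.0], [41.0, 16.5, 75.0]]
tab [ 0.5938 -0.0308  0.1988] mould [ -0.3  42.1 198.8] err 0.7
tab +x? [ 0.5983 -0.0344  0.2111] mould [  4.   38.2 211.1] err 7.5
bar+x [ 0.6053 -0.0418  0.2024] mould [ 10.5  30.4 202.4] err 17.5
bar-x [ 0.5834 -0.0261  0.1428] mould [-10.5  47.3 142.8] err 20.3
leverTip [ 0.5972 -0.0795  0.1483] mould [  0.3  -6.8 148.3] err 0.1
hinge+x [ 0.6096 -0.1081  0.1452] mould [ 11.1 -36.  145.2] err 14.5
hinge-x [ 0.588  -0.1005  0.0783] mould [-10.  -27.3  78.3] err 21.6
```

```bash
cat >> h.py <<'E'
O=np.array([.59647,-.07275,0]); YAW=3.19
RM=R.from_euler("z",YAW,degrees=True)
m2w=lambda p:O+RM.apply(np.array(p)/1e3)
w2m=lambda w:RM.inv().apply(np.array(w)-O)*1e3
GOAL=R.from_euler("xyz",[180,0,90+YAW],degrees=True)   # tool down, tool y = mould x, tool x = mould y
def delta(o,p):
    "tool-axis shift (cm) and turn from state o to mould point p (mm), standard orientation"
    Q=R.from_euler("xyz",o["tool_rot"],degrees=True)
    return np.round(Q.inv().apply(m2w(p)-o["eef_pos"])*100,2),np.round((Q.inv()*GOAL).as_rotvec(),3)
E
python3 - <<'E'
from h import *
from station import r
o=r.observe()
print("above",delta(o,[0,42,250]))
for n,p,z in [("vase",(280,325),.118),("teapot",(270,117),.11),("canister",(398,125),.139)]: print(n,np.round(w2m(onz("top",p,z))))
E
```

```text
above (array([-56.  , -37.33,  -1.92]), array([-2.000e-03,  1.000e-03,  1.118e+00]))
vase [-124.   84.  118.]
teapot [176.  84. 110.]
canister [144. -95. 139.]
```

Request:
drive_tool([
  [-56,-37.3,-1.9,0,0,1.118,0],
  [-56,-37.3,-1.9,0,0,1.118,0],
  [-56,-37.3,-1.9,0,0,1.118,0],
  [-56,-37.3,-1.9,0,0,1.118,0],
  [-56,-37.3,-1.9,0,0,1.118,0],
  [-56,-37.3,-1.9,0,0,1.118,0],
  [-56,-37.3,-1.9,0,0,1.118,0],
  [-56,-37.3,-1.9,0,0,1.118,0],
  [-56,-37.3,-1.9,0,0,1.118,0],
  [-56,-37.3,-1.9,0,0,1.118,0],
], newtons=20)

```text
clock: 1.35
eef_pos: [0.5686, 0.0081, 0.2486]
tool_rot: [-180.0, -0.0, 93.2]
force: [0.5, -0.7, -1.0]
grip_width: 0.502
grip_force: 0.0
```

Run:
```python
from h import *
from station import r
o=r.observe(); print(w2m(o["eef_pos"]),delta(o,[0,42.5,186]))
```

```text
[-23.35188497  82.24565403 248.60056606] (array([-3.98,  2.34,  6.26]), array([-0., -0., -0.]))
```

Request:
drive_tool([
  [-3.98,2.34,1,0,0,0,0],
  [-3.98,2.34,1,0,0,0,0],
  [-3.98,2.34,1,0,0,0,0],
  [-3.98,2.34,1,0,0,0,0],
])

```text
clock: 1.85
eef_pos: [0.5931, -0.0273, 0.2393]
tool_rot: [180.0, -0.0, 93.3]
force: [0.7, -0.4, -0.4]
grip_width: 0.497
grip_force: 0.0
```

Run:
```python
from h import *
from station import r,cams
o=r.observe(); print(w2m(o["eef_pos"]),delta(o,[0,42.5,186]),o["force"])
s=cams.grab_frame("scene")["frame"][100:280,215:385]; t=cams.grab_frame("top")["frame"][170:290,240:410]
a=cv2.resize(s,None,fx=2.3,fy=2.3,interpolation=2); b=cv2.resize(t,None,fx=2.3,fy=2.3,interpolation=2)
c=np.zeros((414,782,3),np.uint8); c[:,:391]=a; c[:276,391:]=b; cv2.imwrite("pics/c2.png",c)
```

```text
[ -0.78517648  45.61151649 239.27686146] (array([-0.31,  0.08,  5.33]), array([ 0.   , -0.   ,  0.002])) [ 0.68684604 -0.38560267 -0.35891093]
```

View pics/c2.png

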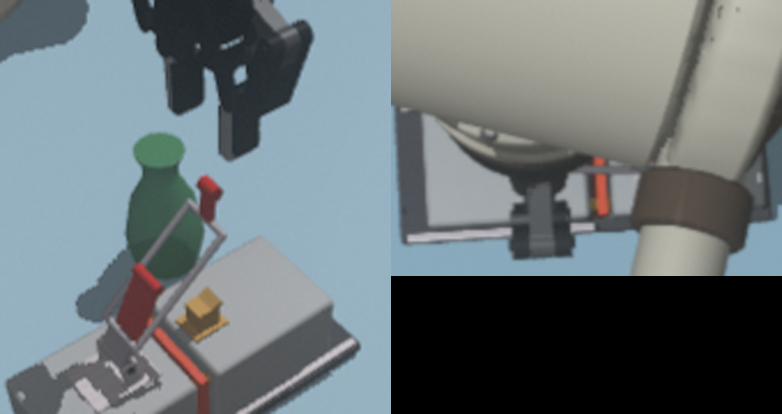

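Request:
drive_tool([
  [-0.3,0.05,2.5,0,0,0,0],
  [-0.3,0.05,5.3,0,0,0,0],
  [-0.3,0.05,5.3,0,0,0,0],
  [-0.3,0.05,5.3,0,0,0,-0.8],
  [-0.3,0.05,5.3,0,0,0,-0.8],
  [-0.3,0.05,5.3,0,0,0,-0.8],
  [-0.3,0.05,5.3,0,0,0,-0.8],
  [-0.3,0.05,5.3,0,0,0,-0.8],
], newtons=20)

```text
clock: 2.95
eef_pos: [0.5947, -0.0307, 0.1871]
tool_rot: [179.9, -0.1, 93.2]
force: [-1.5, 4.4, 5.1]
grip_width: 0.152
grip_force: 20.8
```

Run:
```python
from h import *
from station import r,cams
o=r.observe(); print(w2m(o["eef_pos"]),o["force"],o["grip_width"],o["grip_force"])
s=cams.grab_frame("scene")["frame"][130:270,225:385]
cv2.imwrite("pics/c3.png",cv2.resize(s,None,fx=3.5,fy=3.5,interpolation=2))
```

```text
[  0.6094896   42.03683909 187.14122591] [-1.45103354  4.44061465  5.06346988] 0.15157520664551927 20.802550613880157
```

View pics/c3.png

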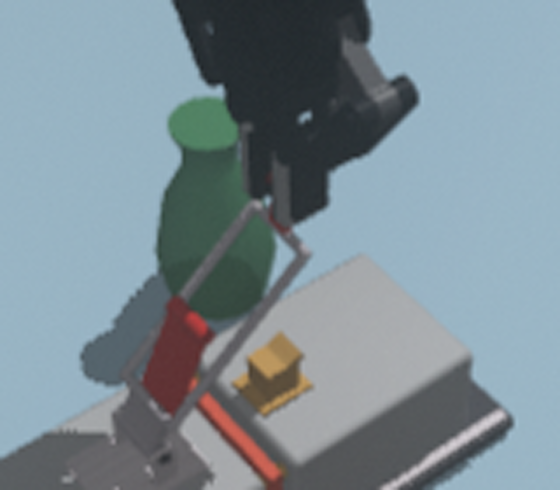

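Request:
drive_tool([
  [0.41,0,0.36,0,0,0,-0.8],
  [0.79,0,0.74,0,0,0,-0.8],
  [1.18,0,1.17,0,0,0,-0.8],
  [1.55,0,1.61,0,0,0,-0.8],
  [1.89,0,2.08,0,0,0,-0.8],
  [2.22,0,2.56,0,0,0,-0.8],
  [2.51,0,3.07,0,0,0,-0.8],
  [2.78,0,3.58,0,0,0,-0.8],
  [3.02,0,4.11,0,0,0,-0.8],
  [3.23,0,4.64,0,0,0,-0.8],
])

```text
clock: 4.25
eef_pos: [0.5923, 0.0007, 0.1391]
tool_rot: [-180.0, 0.0, 93.2]
force: [0.6, -1.8, 1.6]
grip_width: 0.155
grip_force: 20.6
```

Request:
drive_tool([
  [0.19,0,0.55,0,0,0,-0.8],
  [0.34,0,1.11,0,0,0,-0.8],
  [0.47,0,1.68,0,0,0,-0.8],
  [0.56,0,2.25,0,0,0,-0.8],
  [0.63,0,2.83,0,0,0,-0.8],
  [0.66,0,3.4,0,0,0,-0.8],
  [0.67,0,3.98,0,0,0,-0.8],
  [0.64,0,4.56,0,0,0,-0.8],
  [0.59,0,5.14,0,0,0,-0.8],
  [0.59,0,5.14,0,0,0,-0.8],
])

```text
clock: 5.5
eef_pos: [0.5919, 0.0067, 0.0875]
tool_rot: [-180.0, -0.0, 93.2]
force: [-0.1, 0.7, 0.1]
grip_width: 0.156
grip_force: 20.6
```

Run:
```python
from h import *
from station import r,cams
o=r.observe(); print(w2m(o["eef_pos"]),o["force"],o["grip_width"],o["grip_force"])
s=cams.grab_frame("scene")["frame"][150:290,235:375]
cv2.imwrite("pics/c4.png",cv2.resize(s,None,fx=4.2,fy=4.2,interpolation=2))
```

```text
[-0.12644297 79.54309481 87.53914204] [-0.05129632  0.68410154  0.13663842] 0.15641449998996923 20.605144500732422
```

View pics/c4.png

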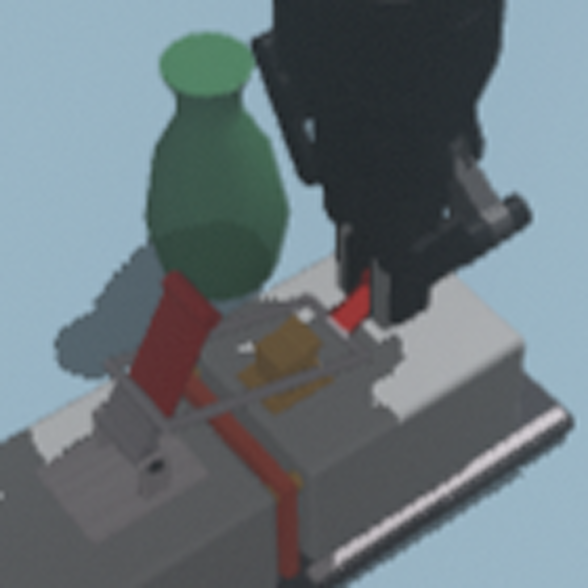

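Request:
drive_tool([
  [-0.1,0,0,0,0,0,-0.8],
  [-0.2,0,0,0,0,0,-0.8],
  [-0.3,0,-0.02,0,0,0,-0.8],
  [-0.4,0,-0.03,0,0,0,-0.8],
  [-0.5,0,-0.03,0,0,0,-0.8],
  [-0.6,0,-0.04,0,0,0,-0.8],
  [-0.7,0,-0.05,0,0,0,-0.8],
  [-0.8,0,-0.05,0,0,0,-0.8],
  [-0.9,0,-0.06,0,0,0,-0.8],
  [-1.0,0,-0.06,0,0,0,-0.8],
])

```text
clock: 6.8
eef_pos: [0.5924, -0.0016, 0.0887]
tool_rot: [-180.0, -0.2, 93.2]
force: [0.3, 5.7, 0.5]
grip_width: 0.148
grip_force: 20.6
```

Request:
drive_tool([
  [-0.05,0,0,0,0,0,-0.8],
  [-0.1,0,0,0,0,0,-0.8],
  [-0.1,0,0,0,0,0,-0.8],
  [-0.1,0,0,0,0,0,-0.8],
])

```text
clock: 7.3
eef_pos: [0.5925, -0.0027, 0.0887]
tool_rot: [-180.0, -0.2, 93.2]
force: [-0.2, 5.8, 0.1]
grip_width: 0.154
grip_force: 20.6
```

Request:
drive_tool([
  [-0.05,0,0,0,0,0,-0.8],
  [-0.1,0,0,0,0,0,-0.8],
  [-0.15,0,-0.01,0,0,0,-0.8],
  [-0.2,0,-0.01,0,0,0,-0.8],
  [-0.2,0,-0.01,0,0,0,-0.8],
])

```text
clock: 7.92
eef_pos: [0.5926, -0.0047, 0.0888]
tool_rot: [-180.0, -0.2, 93.2]
force: [-0.3, 6.1, -0.6]
grip_width: 0.156
grip_force: 20.6
```

Request:
drive_tool([
  [-0.05,0,0,0,0,0,-0.8],
  [-0.1,0,0,0,0,0,-0.8],
  [-0.1,0,0,0,0,0,-0.8],
])

```text
clock: 8.3
eef_pos: [0.5926, -0.0057, 0.0887]
tool_rot: [-180.0, -0.2, 93.2]
force: [-0.7, 6.6, 0.2]
grip_width: 0.154
grip_force: 20.6
```

Request:
drive_tool([
  [-0.05,0,0,0,0,0,-0.8],
  [-0.1,0,0,0,0,0,-0.8],
  [-0.1,0,0,0,0,0,-0.8],
])

```text
clock: 8.68
eef_pos: [0.5927, -0.0064, 0.0888]
tool_rot: [-180.0, -0.2, 93.2]
force: [0.5, 6.5, 0.2]
grip_width: 0.151
grip_force: 20.6
```

Request:
drive_tool([
  [-0.05,0,0,0,0,0,-0.8],
  [-0.1,0,0,0,0,0,-0.8],
  [-0.1,0,0,0,0,0,-0.8],
])

```text
clock: 9.05
eef_pos: [0.5927, -0.0066, 0.0887]
tool_rot: [-180.0, -0.3, 93.2]
force: [-0.7, 10.9, 0.8]
grip_width: 0.156
grip_force: 20.6
```

Request:
drive_tool([
  [0.1,0,0,0,0,0,-0.8],
  [0.2,0,0.1,0,0,0,-0.8],
  [0.2,0,0.2,0,0,0,-0.8],
  [0.15,0,0.2,0,0,0,-0.8],
  [0.1,0,0.2,0,0,0,-0.8],
  [0.05,0,0.2,0,0,0,-0.8],
  [0.0,0,0.2,0,0,0,-0.8],
  [0.0,0,0.2,0,0,0,-0.8],
])

```text
clock: 10.05
eef_pos: [0.593, -0.0066, 0.0874]
tool_rot: [180.0, -0.3, 93.2]
force: [-2.2, 12.2, 5.7]
grip_width: 0.159
grip_force: 21.0
```

Request:
drive_tool([
  [0.02,0,-0.1,0,0,0,-0.8],
  [0.02,0,-0.16,0,0,0,-0.8],
  [0.02,0,-0.16,0,0,0,-0.8],
])

```text
clock: 10.42
eef_pos: [0.5927, -0.0066, 0.0878]
tool_rot: [180.0, -0.3, 93.2]
force: [0.9, 10.6, -2.2]
grip_width: 0.154
grip_force: 20.5
```

Request:
drive_tool([
  [0.02,0,-0.16,0,0,0,-0.3],
  [0.02,0,-0.16,0,0,0,-0.1],
  [0.02,0,-0.16,0,0,0,-0.1],
  [0.02,0,-0.16,0,0,0,-0.1],
])

```text
clock: 10.92
eef_pos: [0.593, -0.0092, 0.0901]
tool_rot: [180.0, 0.0, 93.2]
force: [0.3, 0.0, 0.9]
grip_width: 0.451
grip_force: 0.0
```

Request:
drive_tool([
  [0.2,0,-1.5,0,0,0,-0.1],
  [0.2,0,-4,0,0,0,-0.1],
  [0.2,0,-8,0,0,0,-0.1],
  [0.2,0,-12,0,0,0,-1],
  [0.2,0,-12,0,0,0,-1],
  [0.2,0,-12,0,0,0,-1],
])

```text
clock: 11.68
eef_pos: [0.5927, -0.0068, 0.2102]
tool_rot: [180.0, 0.0, 93.2]
force: [-0.8, -0.5, -0.0]
grip_width: 0.001
grip_force: 0.0
```

Run:
```python
from h import *
from station import r,cams
o=r.observe(); print(w2m(o["eef_pos"]),o["force"])
s=cams.grab_frame("scene")["frame"][185:325,215:375]
cv2.imwrite("pics/c5.png",cv2.resize(s,None,fx=4.2,fy=4.2,interpolation=2))
```

```text
[-1.20505710e-01  6.60593235e+01  2.10236038e+02] [-0.83195556 -0.48910592 -0.04865351]
```

View pics/c5.png

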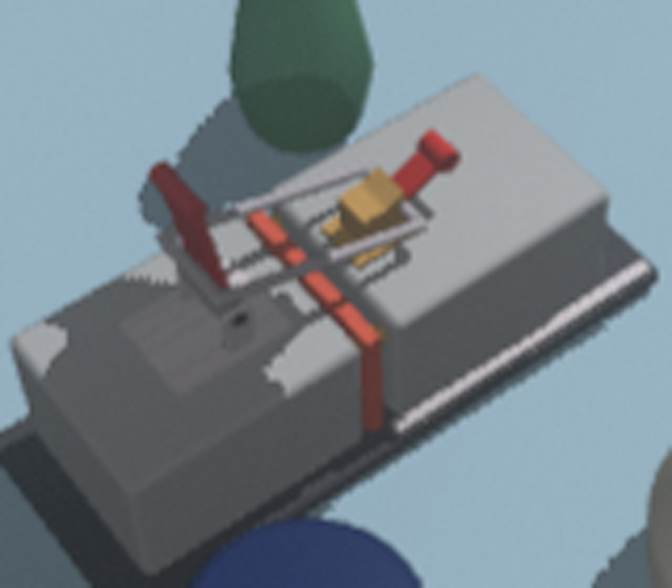

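Run:
```python
from h import *
from station import r
o=r.observe()
for px in [(173,190),(168,184),(155,168)]:
    e,d=ray("scene",(215+px[0]/4.2-.4,185+px[1]/4.2-.4)); em=w2m(e); dm=RM.inv().apply(d); x=0 if px[0]>155 else -12
    p=em+dm*(x-em[0])/dm[0]; print(np.round(p,1),"theta",np.arctan2(p[2]-94,-(p[1]+35)),np.hypot(p[2]-94,p[1]+35))
print(delta(o,[0,-26,160]))
for th in np.arange(1.3,-.01,-.1):
    c,s=np.cos(th),np.sin(th); r_=54; print(round(th,2),np.round([-35-r_*c+3*s+11,94+r_*s+3*c],1))
```

```text
[  0.  -44.9 155.3] theta 1.4101186175840286 62.08307026907806
[  0.  -46.4 159.4] theta 1.3985327689049765 66.37423492960832
[-12.  -44.4 154.9] theta 1.417592084153234 61.62534373741874
(array([-9.22,  0.07,  4.92]), array([-0.002, -0.   ,  0.   ]))
1.3 [-35.6 146.8]
1.2 [-40.8 145.4]
1.1 [-45.8 143.5]
1.0 [-50.7 141.1]
0.9 [-55.2 138.2]
0.8 [-59.5 134.8]
0.7 [-63.4 131.1]
0.6 [-66.9 127. ]
0.5 [-70.  122.5]
0.4 [-72.6 117.8]
0.3 [-74.7 112.8]
0.2 [-76.3 107.7]
0.1 [-77.4 102.4]
-0.0 [-78.  97.]
```

Request:
drive_tool([
  [-4.5,0.07,0,0,0,0,-1],
  [-8.6,0.07,0,0,0,0,-1],
  [-8.6,0.07,2,0,0,0,-1],
  [-8.6,0.07,4.5,0,0,0,-1],
  [-8.6,0.07,6.3,0,0,0,-1],
  [-8.6,0.07,6.3,0,0,0,-1],
], newtons=60)

```text
clock: 12.48
eef_pos: [0.5966, -0.0914, 0.1442]
tool_rot: [-179.7, -0.1, 93.2]
force: [0.2, -0.8, 0.3]
grip_width: 0.0
grip_force: 0.0
```

Run:
```python
from h import *
from station import r
o=r.observe(); print(w2m(o["eef_pos"]),o["force"],delta(o,[0,-30,147.5]))
```

```text
[ -0.93043063 -18.67384892 144.18976939] [ 0.16096068 -0.77335736  0.28559379] (array([-1.13,  0.09, -0.33]), array([-0.005, -0.002,  0.001]))
```

Request:
drive_tool([
  [-0.4,0.05,0,0,0,0,-1],
  [-0.8,0.05,0,0,0,0,-1],
  [-1.2,0.05,0,0,0,0,-1],
  [-1.5,0.05,0,0,0,0,-1],
  [-1.7,0.05,0,0,0,0,-1],
  [-1.7,0.05,0,0,0,0,-1],
])

```text
clock: 13.22
eef_pos: [0.6004, -0.1077, 0.1475]
tool_rot: [179.9, -0.2, 93.2]
force: [2.8, 7.6, -0.1]
grip_width: 0.001
grip_force: 3.8
```

Run:
```python
from h import *
from station import r
o=r.observe(); print(w2m(o["eef_pos"]),o["force"])
```

```text
[  1.9744991  -35.13757674 147.52394119] [ 2.76649838  7.58998489 -0.11443305]
```

Request:
drive_tool([
  [-0.26,0,0.06,0,0,0,-1],
  [-0.52,0,0.14,0,0,0,-1],
  [-0.77,0,0.23,0,0,0,-1],
  [-1.02,0,0.33,0,0,0,-1],
  [-1.27,0,0.45,0,0,0,-1],
  [-1.51,0,0.57,0,0,0,-1],
])

```text
clock: 13.98
eef_pos: [0.6014, -0.1232, 0.1422]
tool_rot: [179.9, -0.2, 93.2]
force: [0.9, 6.6, 2.0]
grip_width: 0.003
grip_force: 3.4
```

Run:
```python
from h import *
from station import r,cams
o=r.observe(); print(w2m(o["eef_pos"]),o["force"])
s=cams.grab_frame("scene")["frame"][185:325,215:375]
cv2.imwrite("pics/c6.png",cv2.resize(s,None,fx=4.2,fy=4.2,interpolation=2))
```

```text
[  2.15570159 -50.67115322 142.24529867] [0.92783219 6.57510667 2.02008173]
```

View pics/c6.png

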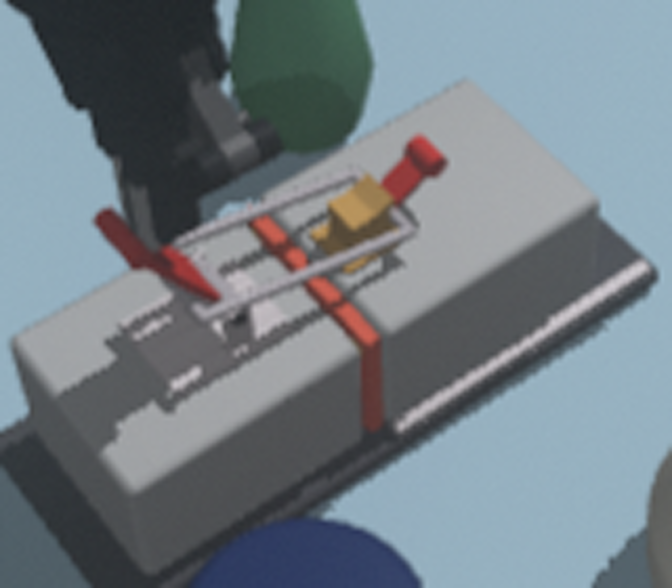

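Request:
drive_tool([
  [-0.24,0,0.18,0,0,0,-1],
  [-0.47,0,0.36,0,0,0,-1],
  [-0.69,0,0.54,0,0,0,-1],
  [-0.9,0,0.73,0,0,0,-1],
  [-1.1,0,0.92,0,0,0,-1],
  [-1.29,0,1.12,0,0,0,-1],
  [-1.47,0,1.32,0,0,0,-1],
  [-1.64,0,1.53,0,0,0,-1],
])

```text
clock: 15.02
eef_pos: [0.6027, -0.1406, 0.1279]
tool_rot: [179.8, -0.0, 93.2]
force: [-1.0, 4.1, 5.7]
grip_width: -0.001
grip_force: 3.6
```

Run:
```python
from h import *
from station import r
o=r.observe(); print(w2m(o["eef_pos"]),o["force"])
```

```text
[  2.39960251 -68.10577339 127.93032989] [-1.00779247  4.05197197  5.73921164]
```

Request:
drive_tool([
  [-0.16,0,0.25,0,0,0,-1],
  [-0.31,0,0.5,0,0,0,-1],
  [-0.44,0,0.75,0,0,0,-1],
  [-0.57,0,1.0,0,0,0,-1],
  [-0.68,0,1.25,0,0,0,-1],
  [-0.78,0,1.5,0,0,0,-1],
  [-0.86,0,1.75,0,0,0,-1],
  [-0.94,0,2.0,0,0,0,-1],
])

```text
clock: 16.02
eef_pos: [0.6013, -0.1503, 0.105]
tool_rot: [-179.9, -0.0, 93.2]
force: [0.7, -0.6, -0.4]
grip_width: -0.0
grip_force: 0.0
```

Force is gone: the lever has snapped over. Press gently down to confirm that it is home.

Request:
drive_tool([
  [-0.05,0,0.3,0,0,0,-1],
  [-0.1,0,0.5,0,0,0,-1],
  [-0.1,0,0.7,0,0,0,-1],
  [-0.1,0,0.8,0,0,0,-1],
  [-0.1,0,0.8,0,0,0,-1],
])

```text
clock: 16.65
eef_pos: [0.6021, -0.1515, 0.098]
tool_rot: [-180.0, -0.0, 93.2]
force: [0.5, -1.0, -1.2]
grip_width: 0.003
grip_force: 0.0
```

Request:
drive_tool([
  [0,0,0.08,0,0,0,-1],
  [0,0,0.16,0,0,0,-1],
  [0,0,0.16,0,0,0,-1],
])

```text
clock: 17.02
eef_pos: [0.6023, -0.1515, 0.097]
tool_rot: [180.0, 0.0, 93.2]
force: [-0.4, 0.7, 4.9]
grip_width: -0.003
grip_force: 2.2
```

Request:
drive_tool([
  [0,0,0.12,0,0,0,-1],
  [0,0,0.12,0,0,0,-1],
  [0,0,-2,0,0,0,-1],
  [0,0,-6,0,0,0,-1],
  [0,0,-12,0,0,0,-1],
  [0,0,-16,0,0,0,-1],
  [0,0,-16,0,0,0,-1],
  [0,0,-16,0,0,0,-1],
])

```text
clock: 18.02
eef_pos: [0.6017, -0.1513, 0.2552]
tool_rot: [-179.9, -0.0, 93.2]
force: [-0.3, -0.5, -0.4]
grip_width: -0.0
grip_force: 0.0
```

Run:
```python
from h import *
from station import r,cams
o=r.observe(); print(w2m(o["eef_pos"]),o["force"])
s=cams.grab_frame("scene")["frame"][165:330,205:380]
cv2.imwrite("pics/c7.png",cv2.resize(s,None,fx=3.6,fy=3.6,interpolation=2))
```

```text
[  0.83294735 -78.71124441 255.16905551] [-0.34604763 -0.45396037 -0.39396142]
```

View pics/c7.png

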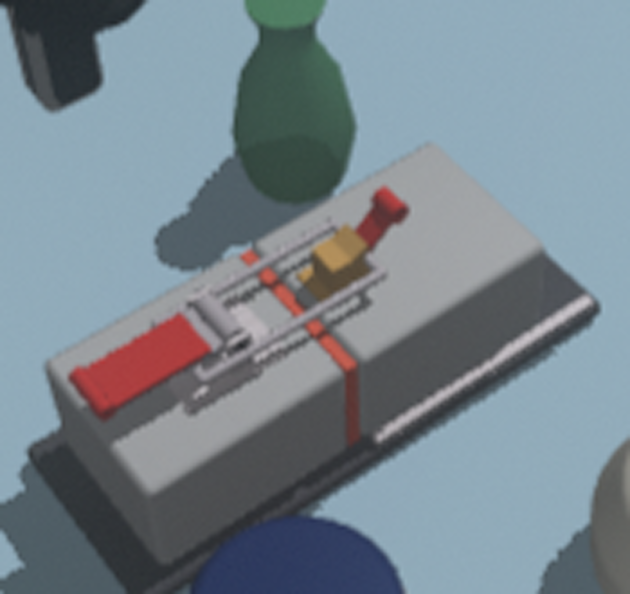

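The lever lies flat (red plate about (140,365)), the loop is hooked behind the keeper (about (340,255)), the gap is closed on the seal, and the gripper is clear.

```bash
python3 -c "
from station import r
print(r.hand_in())"
```

```text
the job is handed in; nothing more can be done
None
```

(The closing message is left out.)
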